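# Hold the garnish bin open, then ease its lid shut

### The job

The cook at the pass wants a lemon from the round garnish bin: with shut fingertips press that bin's lever all the way down so that its lid stands fully open, and keep it open for three seconds. Then let the lever come up slowly under your fingertips, so that the lid eases fully shut and never drops or slams, and move clear. Only push on the lever: touch neither lid, leave the square bin shut, and do not shift or pick up anything else on the counter.

Things in the scene. Friction and masses are not known exactly. Their poses are not given: they have to be found in the camera images.
- round_bin: The round (cylindrical, 230 mm across, slightly domed round lid) metal garnish bin, 150 mm tall, lid top at 181 mm, fixed to the table. It may be the left or the right one of the two. Origin: on the table under the middle of its front wall (the bin's centre is 115 mm along its +x); its -x axis points out of the front, roughly to the robot, where its lever sticks out; the lid is hinged at the back (+x).
- round_pivot (a point): Point on the horizontal axis on which the round bin's lever turns, 100 mm above the table, 10 mm in front of the bin's front wall, axes as the bin's.
- round_press (a point): Centre of the top face of the round bin's lever paddle, where to press. It moves with the lever: 125 mm from the pivot axis; about 136 mm above the table at rest and 74 mm when fully pressed (62 mm of travel, almost straight down).
- round_lever (a joint): The round bin's lever: a steel bar 18 mm wide out from the front of the bin, ending in a paddle 40 mm long, 54 mm wide and 10 mm thick with a black rubber top. Its angle: 0 at rest, sloping 0.25 rad up from level; grows as it is pressed; rubber stop at 0.5 (0.25 rad below level). Pressing it takes 6 to 12 N at first, falling to 2 to 4 N just before the stop. It does not stay down: let go, it springs back up at once.
- round_lid: The round bin's steel lid, about 240 mm across, hinged at the back of the bin 153 mm above the table. Origin: middle of its front edge, 153 mm above the table when shut. Its z axis is upright when shut and leans back by the opening angle: 1.2 rad when fully open. Linked to the lever: lid angle = 2.4 x lever angle. Let go, the lid drops and slams within about half a second; closing faster than 1.6 rad/s counts as a slam, so the paddle should take 2 s or more to come up.
- square_bin: The square (230 x 230 mm, flat square lid) metal garnish bin, 150 mm tall, lid top at 168 mm, fixed to the table. It may be the left or the right one of the two. Origin: on the table under the middle of its front wall (the bin's centre is 115 mm along its +x); its -x axis points out of the front, roughly to the robot, where its lever sticks out; the lid is hinged at the back (+x).
- square_pivot (a point): Point on the horizontal axis on which the square bin's lever turns, 100 mm above the table, 10 mm in front of the bin's front wall, axes as the bin's.
- square_press (a point): Centre of the top face of the square bin's lever paddle, where to press. It moves with the lever: 125 mm from the pivot axis; about 136 mm above the table at rest and 74 mm when fully pressed (62 mm of travel, almost straight down).
- square_lever (a joint): The square bin's lever: a steel bar 18 mm wide out from the front of the bin, ending in a paddle 40 mm long, 54 mm wide and 10 mm thick with a black rubber top. Its angle: 0 at rest, sloping 0.25 rad up from level; grows as it is pressed; rubber stop at 0.5 (0.25 rad below level). Pressing it takes 6 to 12 N at first, falling to 2 to 4 N just before the stop. It does not stay down: let go, it springs back up at once.
- square_lid: The square bin's steel lid, about 240 mm across, hinged at the back of the bin 153 mm above the table. Origin: middle of its front edge, 153 mm above the table when shut. Its z axis is upright when shut and leans back by the opening angle: 1.2 rad when fully open. Linked to the lever: lid angle = 2.4 x lever angle. Let go, the lid drops and slams within about half a second; closing faster than 1.6 rad/s counts as a slam, so the paddle should take 2 s or more to come up.
- ramekin: Bystander, to be left alone: white ceramic ramekin, 72 mm across, 42 mm tall, between the two levers. Origin: centre of its underside.
- squeeze_bottle: Bystander, to be left alone: clear squeeze bottle, 50 mm across, 190 mm tall, in the gap between the two bins. Origin: centre of its underside.
- utensil_pot: Bystander, to be left alone: steel pot with spoon handles, 94 mm across, 110 mm tall (handles to 175 mm), far left. Origin: centre of its underside.
- pan: Bystander, to be left alone: open steel pan, 170 x 110 x 65 mm, far left. Origin: centre of its underside.
- plates: Bystander, to be left alone: stack of white plates, 190 mm across, 36 mm tall, far right. Origin: centre of its underside.
- deli_cup: Bystander, to be left alone: white plastic cup, 90 mm across, 105 mm tall, far right. Origin: centre of its underside.
- spoon: Bystander, to be left alone: steel spoon, 200 mm long, lying on the table near the robot on the left. Origin: under the middle of its length.

How it is judged:
On the way, in this order (a step that is already met when the one before it is completed fails the run):
1. the round bin's lid is held fully open (over 1.1 rad) by the fingers on its lever for three seconds (2.8 s counts) (angle between round_lid's own z axis and vertical above 1.1 rad and contact force between the fingers and round_lever above 0.3 N), for 2.8 s.
2. the lid is most of the way down (under 0.6 rad) with the fingers still bearing on the lever (angle between round_lid's own z axis and vertical between 0.05 and 0.6 rad and contact force between the fingers and round_lever above 0.3 N), for 0.05 s.
At the end, for the whole second after the job is handed in: The round bin's lid is fully shut (under 0.03 rad) and so is the square bin's; every bystander is within 20 mm of where it stood (angle between each of round_lid, square_lid's own z axis and vertical below 0.03 rad and distance of each of ramekin, squeeze_bottle, utensil_pot, pan, plates, deli_cup, spoon from where it was at the start of the episode below 0.02 m); the robot touches nothing.
It fails at once if the round bin's lid drops or slams (closes faster than 1.6 rad/s) (angular speed of round_lid above 1.6 rad/s and velocity of joint round_lever below 0 rad/s).
It fails at once if the robot touches a lid (contact force between any of the fingers, the arm and round_lid above 0.5 N or contact force between any of the fingers, the arm and square_lid above 0.5 N).
It fails at once if the square bin is opened (angle between square_lid's own z axis and vertical above 0.1 rad).
It fails at once if a bystander is shifted, carried or lifted by more than 20 mm, or knocked over (tilted over 0.5 rad) (distance of any of ramekin, squeeze_bottle, utensil_pot, pan, plates, deli_cup, spoon from where it was at the start of the episode above 0.02 m or angle between any of ramekin, squeeze_bottle, utensil_pot, pan, plates, deli_cup's own z axis and vertical above 0.5 rad).
It also fails if it takes over 48 s, if anything falls off the work surface, if the arm or the gripper's body presses on something with over 40 N, if the wrist force passes 120 N, or if a joint passes its speed limit or range.

### The arm

A 6-joint arm with a two-finger parallel gripper is mounted at the origin on the work surface. World frame = base frame: x ahead of the robot, y to its left, z up, the work surface at z = 0. Lengths are in m, angles in rad, forces in N, time in s.
With the tool pointing down it reaches from about 0.375 to 0.975 m from the base axis. Payload 3.8 kg.
Tool frame: the origin (TCP) lies at the very end of the fingers, on their centre line; the grasp point (between the pads) lies 19 mm behind it (bot.grip_point_offset is the distance from the TCP to the grasp point, in m); z points along the fingers, x is the direction in which the jaws open and shut, and the axes are right-handed (so a half turn about z gives the same grasp; the last joint's range is limited). The gripper opens to 85 mm and grips with 20 to 120 N. Pads are 22 mm wide; open, the fingers measure 114 mm over their backs; the gripper's body (76 mm by 85 mm) begins 54 mm behind the grasp point. The pads swing forward as they close: fully open they stand 13 mm farther back than shut.
Start: joints at [1.075, 0.264, 1.604, -0, 1.274, -0.037], TCP at [0.299, 0.605, 0.231] pointing down, gripper open.
Joint ranges: [-2.63, 2.63], [-0.94, 2.18], [0.31, 2.57], [-1.31, 4.45], [0, 2.66], [-2.55, 2.55]. Speed limits (rad/s): [2.57, 2.57, 3.14, 3.14, 3.14, 3.14].

### API

Orientations are given as a rotation vector (axis times angle).
In Python, from workcell import bot, read_camera gives the robot as it stands.
- The arm moves only by the tool arm_command, never from a script. Its argument "rows" is a list of rows, each an object with "delta_rot": the turn, a rotation vector about the tool's x, y, z in rad, a list of three; "xyz": the shift along the tool's x, y, z in m, a list of three; "gripper": the finger opening in m, from 0 to 0.0854. A call has 1 to 12 rows; each row shifts and turns the commanded pose from where the row before left it, along the tool's axes as they then stand; what a row does not reach is not made up. A row lasts 1/10 s, in which the tool goes at most 50 mm and 8.59 degrees, less where a joint would pass 70% of its speed; a pose out of reach is approached as far as the arm can. A call is refused whole if a number of a shift passes 0.05 or a number of a turn 0.15, either way. A call with a gripper value outside its range is refused whole. The fingers move at their own pace and stop on an object; "force" is the grip in N (left out, the last holds). Time passes only in rows, so rows that do not move let the fingers close. It gives the time, the measured TCP pose, the force and the opening at its end, in the units of the state.
- bot.read_state(): the state, without advancing time (a new reading comes with each control period).
- read_camera(name): name is "side" or "top"; returns a dict with "pixels" (480x640x3 uint8, red, green, blue), "range_z" (480x640 float32, m along the optical axis (not along the pixel's ray), 0 where there is no reading), "intrinsics" (3x3 intrinsics, pixels), "dist_coeffs" ([k1, k2, p1, p2, k3] as OpenCV has them; the pictures are not rectified), "camera_from_world" (4x4, takes a point from world to camera coordinates). Camera axes: x right, y up, looking along -z (the intrinsics and any distortion apply to the point x, -y, -z); pixel columns grow to the right and rows downward; lengths in m; the calibration is good to about 2 mm. A picture is of the moment at which its call begins.
- bot.finish_job(): hands the job in, once; it reports no verdict.
The state is a dict: "time": time; "q": joint angles; "joint_vel": joint speeds; "joint_torque": joint torques, N m; "tool_pos": TCP position; "tcp_rot": TCP orientation; "wrist_force": force on the tool from outside, world axes, zero at the start; "torque": the same for the moment, N m; "width": opening from 0.0 (shut) to 1.0 (fully open).
Only numpy, scipy, OpenCV 4.12 (cv2) and the standard library are available. Lean on these libraries where they do the work, as an engineer would, in place of code of your own. Each camera call takes 0.05 s, during which the arm holds its last target.

## Working session

There is one attempt and no reset: what is moved stays moved. The work goes in short steps, Python scripts to look and compute and a tool call to move; the robot and the scene stay as the last step left them, time stands still between calls to the robot, and variables do not carry over. Pictures are saved under pics/ and viewed, and the job is handed in when it is done.

Besides the shell and the picture viewer there is one more tool, called after "Emit:" as a command line: name --argument value ..., lists and objects as JSON in quotes. arm_command: Moves the arm, as the interface text tells. Its arguments: {"type":"object","properties":{"rows":{"type":"array","items":{"type":"object","properties":{"delta_rot":{"type":"array","items":{"type":"number"}},"xyz":{"type":"array","items":{"type":"number"}},"gripper":{"type":"number"}}}},"force":{"type":"number"}},"required":["rows"]}

```bash
mkdir -p pics; ls
python3 - <<'E'
from workcell import bot, read_camera
import cv2, numpy as np
for n in ("side","top"):
    c=read_camera(n); cv2.imwrite(f"pics/{n}0.png",c["pixels"][:,:,::-1]); np.savez(f"{n}0.npz",**c)
    print(n,c["intrinsics"],c["dist_coeffs"],c["camera_from_world"])
print(bot.read_state())
E
```

```text
pics
side [[598.42161775   0.         323.669216  ]
 [  0.         598.42161775 241.57215937]
 [  0.           0.           1.        ]] [-0.09118083  0.          0.          0.          0.        ] [[-0.65862368  0.75216044  0.02166852  0.30925239]
 [-0.41923941 -0.39071236  0.81950117  0.1022118 ]
 [ 0.62486251  0.53065858  0.57266771 -1.86315481]
 [ 0.          0.          0.          1.        ]]
top [[557.82272875   0.         322.70512214]
 [  0.         557.82272875 245.36542188]
 [  0.           0.           1.        ]] [0.04136233 0.         0.         0.         0.        ] [[ 0.02892829 -0.99952306  0.01080777 -0.0333205 ]
 [ 0.98950923  0.03016617  0.14128513 -0.50670752]
 [-0.14154377  0.00660725  0.98990995 -1.64473993]
 [ 0.          0.          0.          1.        ]]
{'time': 0.1, 'q': array([ 1.07510367e+00,  2.64691711e-01,  1.60530514e+00,  6.02744579e-06,
        1.27368072e+00, -3.69066915e-02]), 'joint_vel': array([ 0.00147807, -0.0015158 , -0.00334213, -0.00053083, -0.0001623 ,
        0.00077088]), 'joint_torque': array([ 2.64391174e-04, -5.16706574e+01, -3.68590343e+01, -1.61691776e-05,
        6.21295781e-03, -2.03248635e-05]), 'tool_pos': array([0.29860724, 0.60459188, 0.23004059]), 'tcp_rot': array([ 2.66750171,  1.65757792, -0.00284711]), 'wrist_force': array([-0.32939791, -0.19948867,  0.34877719]), 'torque': array([ 0.03704236,  0.01638254, -0.01302037]), 'width': 0.9992411235038838}
```

View pics/top0.png

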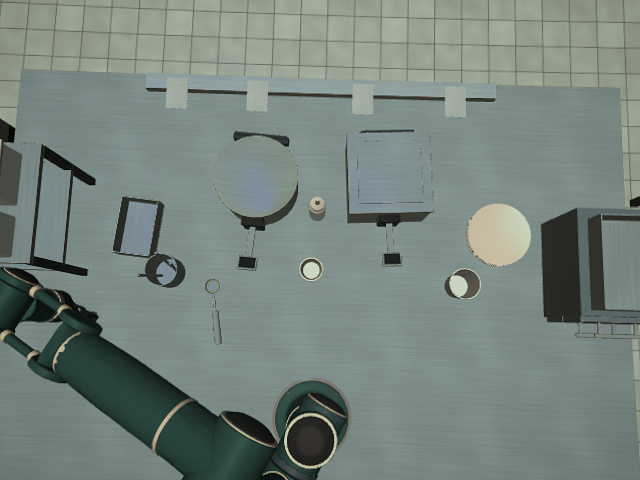

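View pics/side0.png

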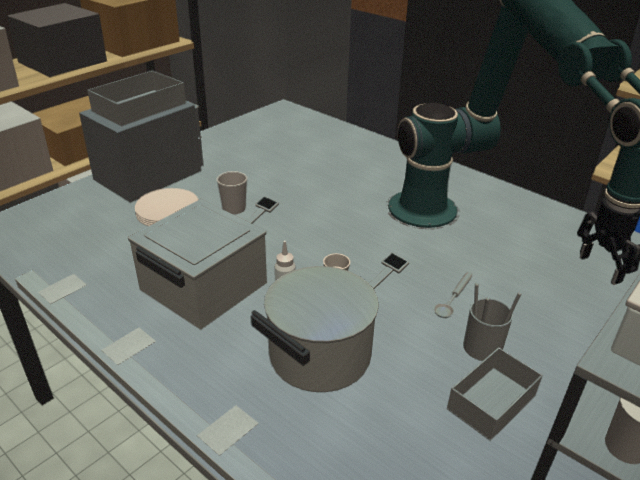

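The round bin is the left one. Its black paddle is near pixel (247,263) in the top view and (395,262) in the side view. Next I locate it with masks in both views.

```bash
cat > h.py <<'E'
import numpy as np, cv2
def load(n,k=0): return dict(np.load(f"{n}{k}.npz"))
def ray(c,px):
    u=cv2.undistortPoints(np.array(px,float).reshape(-1,1,2),c["intrinsics"],c["dist_coeffs"]).reshape(-1,2)
    T=c["camera_from_world"];R=T[:3,:3];o=-R.T@T[:3,3]
    d=np.c_[u[:,0],-u[:,1],-np.ones(len(u))]@R
    return o,d
def plane(c,px,z):
    o,d=ray(c,px); return o+d*((z-o[2])/d[:,2])[:,None]
def depthpt(c,px):
    o,d=ray(c,px); r=np.array([c["range_z"][int(round(v)),int(round(u))] for u,v in px]); return o+d*r[:,None]
def tri(c1,p1,c2,p2):
    o1,d1=ray(c1,[p1]);o2,d2=ray(c2,[p2]);A=np.c_[d1[0],-d2[0]];s=np.linalg.lstsq(A,o2-o1,rcond=None)[0]
    a=o1+s[0]*d1[0];b=o2+s[1]*d2[0];return (a+b)/2,np.linalg.norm(a-b)
def dark(c,roi,th=45):
    x0,y0,x1,y1=roi; g=c["pixels"][y0:y1,x0:x1].max(2); m=(g<th).astype(np.uint8)
    n,l,s,ct=cv2.connectedComponentsWithStats(m); i=1+np.argmax(s[1:,4]); return ct[i]+[x0,y0],s[i],(l==i)
E
python3 - <<'E'
from h import *
t=load("top");s=load("side")
for nm,rt,rs in(("round",(232,252,264,275),(378,248,414,276)),("square",(378,250,408,270),(250,192,284,214))):
    ct,st,_=dark(t,rt);cs,ss,_=dark(s,rs);print(nm,ct,st,cs,ss)
    print(tri(t,ct,s,cs)); print("depth",depthpt(t,[ct]),depthpt(s,[cs]),"plane",plane(t,[ct],.136),plane(s,[cs],.136))
# round lid circle from the top, bar/pivot
print("bar",depthpt(t,[(254,228),(252,240),(250,252)]))
for n,c in(("t",t),("s",s)):
    z=cv2.resize(c["pixels"][220:290,200:340] if n=="t" else c["pixels"][230:300,320:460],None,fx=5,fy=5,interpolation=cv2.INTER_NEAREST)
    cv2.imwrite(f"pics/z{n}0.png",z[:,:,::-1])
# ramekin, spoon, utensil pot tops
print(depthpt(t,[(311,269),(213,286),(217,340),(317,203),(165,268)]))
E
```

```text
round [246.60130719 261.95424837] [  7   5  17  11 153] [394.81528662 260.98089172] [  7   6  21  15 157]
(array([0.43996619, 0.19414499, 0.13709613]), np.float64(0.001997646084993074))
depth [[0.43939693 0.19495733 0.13727056]] [[0.43956399 0.19272127 0.13622076]] plane [[0.43953501 0.19512164 0.136     ]] [[0.43930884 0.19256277 0.136     ]]
square [391.79054054 258.32432432] [  6   4  16  10 148] [266.27272727 202.48484848] [ 8  6 17 10 99]
(array([ 0.46256807, -0.21423102,  0.13795762]), np.float64(0.001902650939410362))
depth [[ 0.4620173  -0.21358259  0.13731512]] [[ 0.45936367 -0.21901063  0.1347525 ]] plane [[ 0.46217927 -0.21375631  0.136     ]] [[ 0.46077365 -0.21750632  0.136     ]]
bar [[0.54202444 0.18231927 0.1068482 ]
 [0.50591519 0.18574983 0.11261465]
 [0.46997622 0.18882096 0.12076671]]
[[ 4.39340789e-01  1.52879681e-02 -8.01005651e-03]
 [ 3.78013135e-01  3.10885673e-01 -7.73683711e-04]
 [ 2.69552972e-01 -7.15196875e-03  1.70009477e+00]
 [ 6.07338226e-01  2.06359733e-03  1.71351771e-01]
 [ 4.28563422e-01  4.59120731e-01 -5.47752421e-04]]
```

Run:
```python
import cv2,numpy as np
a=cv2.imread("pics/zt0.png");b=cv2.imread("pics/zs0.png");cv2.imwrite("pics/z0.png",np.vstack([a,b])[:600] if 0 else cv2.resize(np.vstack([a,b]),(600,600)))
```

```text
(no output)
```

View pics/z0.png

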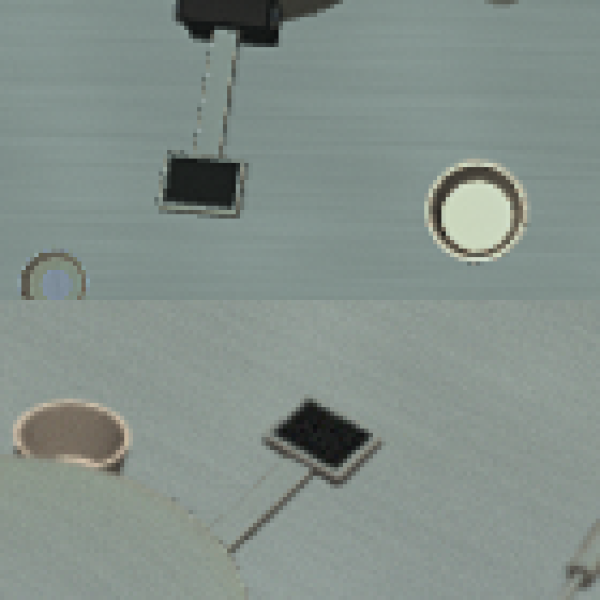

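```bash
cat >> h.py <<'E'
from scipy.spatial.transform import Rotation as Ro
def pose(s): return np.array(s["tool_pos"]),Ro.from_rotvec(s["tcp_rot"])
E
python3 - <<'E'
from h import *
from workcell import bot
p,R=pose(bot.read_state()); print(R.as_matrix().round(3))
for g in [(0.44,0.194,0.28)]:
    print((R.inv().apply(np.array(g)-p)).round(4))
E
```

```text
[[ 0.443  0.897 -0.001]
 [ 0.897 -0.443 -0.002]
 [-0.002 -0.    -1.   ]]
[-0.3056  0.3086 -0.0493]
```

Emit:
arm_command --rows '[{"xyz": [0, 0, -0.0125], "delta_rot": [0, 0, -0.086], "gripper": 0}, {"xyz": [0, 0, -0.0125], "delta_rot": [0, 0, -0.086], "gripper": 0}, {"xyz": [0, 0, -0.0125], "delta_rot": [0, 0, -0.086], "gripper": 0}, {"xyz": [0, 0, -0.0125], "delta_rot": [0, 0, -0.086], "gripper": 0}, {"xyz": [-0.03, 0.015, 0], "delta_rot": [0, 0, 0], "gripper": 0}, {"xyz": [-0.03, 0.015, 0], "delta_rot": [0, 0, 0], "gripper": 0}, {"xyz": [-0.03, 0.015, 0], "delta_rot": [0, 0, 0], "gripper": 0}, {"xyz": [-0.03, 0.015, 0], "delta_rot": [0, 0, 0], "gripper": 0}, {"xyz": [-0.03, 0.015, 0], "delta_rot": [0, 0, 0], "gripper": 0}, {"xyz": [-0.03, 0.015, 0], "delta_rot": [0, 0, 0], "gripper": 0}, {"xyz": [0, 0, 0], "delta_rot": [0, 0, 0], "gripper": 0}, {"xyz": [0, 0, 0], "delta_rot": [0, 0, 0], "gripper": 0}]'

```text
time: 1.3
tool_pos: [0.3678, 0.4156, 0.2811]
tcp_rot: [-2.347, -2.088, 0.0]
wrist_force: [-1.0, 0.4, 0.2]
width: 0.001
```

```bash
cat > st.py <<'E'
from h import *
from workcell import bot
s=bot.read_state();p,R=pose(s); print(s["time"],p.round(4),R.as_matrix().round(3).tolist(),s["wrist_force"].round(2),s["width"],s["q"].round(2))
print("to 0.44,0.194,0.17:",R.inv().apply(np.array([.44,.194,.17])-p).round(4))
E
python3 st.py
```

```text
1.3 [0.3678 0.4156 0.2811] [[0.116, 0.993, -0.0], [0.993, -0.116, 0.0], [0.0, -0.001, -1.0]] [-0.98  0.43  0.24] 0.0014598307698981412 [ 0.8   0.01  1.8   0.    1.33 -0.65]
to 0.44,0.194,0.17: [-0.2118  0.0975  0.1109]
```

Emit:
arm_command --rows '[{"xyz": [-0.0265, 0.012, 0], "delta_rot": [0, 0, 0], "gripper": 0}, {"xyz": [-0.0265, 0.012, 0], "delta_rot": [0, 0, 0], "gripper": 0}, {"xyz": [-0.0265, 0.012, 0], "delta_rot": [0, 0, 0], "gripper": 0}, {"xyz": [-0.0265, 0.012, 0], "delta_rot": [0, 0, 0], "gripper": 0}, {"xyz": [-0.0265, 0.012, 0], "delta_rot": [0, 0, 0], "gripper": 0}, {"xyz": [-0.0265, 0.012, 0], "delta_rot": [0, 0, 0], "gripper": 0}, {"xyz": [-0.0265, 0.0125, 0], "delta_rot": [0, 0, 0], "gripper": 0}, {"xyz": [-0.0265, 0.0125, 0], "delta_rot": [0, 0, 0], "gripper": 0}, {"xyz": [0, 0, 0.036], "delta_rot": [0, 0, 0], "gripper": 0}, {"xyz": [0, 0, 0.036], "delta_rot": [0, 0, 0], "gripper": 0}, {"xyz": [0, 0, 0.036], "delta_rot": [0, 0, 0], "gripper": 0}, {"xyz": [0, 0, 0], "delta_rot": [0, 0, 0], "gripper": 0}]'

```text
time: 2.5
tool_pos: [0.4356, 0.1937, 0.1677]
tcp_rot: [-2.341, -2.089, 0.016]
wrist_force: [0.1, -1.0, -1.0]
width: 0.001
```

```bash
python3 st.py
python3 - <<'E'
from workcell import read_camera
import cv2,numpy as np
c=read_camera("side");t=read_camera("top")
a=cv2.resize(c["pixels"][190:300,310:480],None,fx=4,fy=4);b=cv2.resize(t["pixels"][190:300,180:350],None,fx=4,fy=4)
cv2.imwrite("pics/near1.png",cv2.resize(np.vstack([a,b]),(464,600))[:,:,::-1])
E
```

```text
2.5 [0.4356 0.1937 0.1677] [[0.114, 0.993, -0.011], [0.994, -0.114, -0.004], [-0.005, -0.01, -1.0]] [ 0.12 -1.   -0.98] 0.0007456761790042179 [ 0.37 -0.06  2.08  0.    1.13 -1.09]
to 0.44,0.194,0.17: [ 0.0008  0.0043 -0.0024]
```

View pics/near1.png

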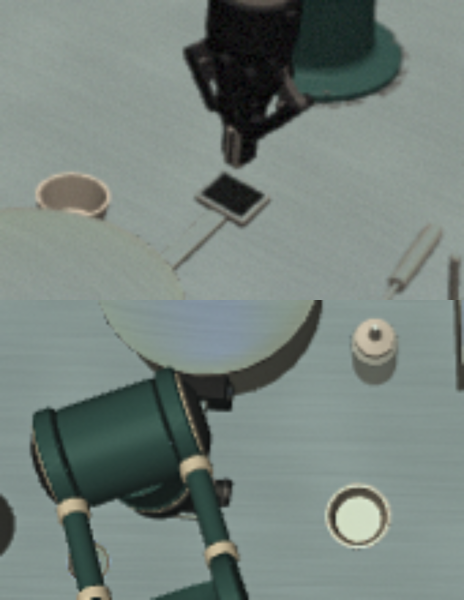

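The shut fingertips are just above the paddle. Before pressing, I check that the wrist is clear of the arc the opening lid sweeps.

Run:
```python
from h import *
from workcell import read_camera
for n in("top","side"):
    c=read_camera(n);np.savez(f"{n}1.npz",**c)
    v,u=np.mgrid[0:480:2,0:640:2];px=np.c_[u.ravel(),v.ravel()]
    P=depthpt(c,px)[c["range_z"][v.ravel(),u.ravel()]>0]
    d=np.array([.993,-.115]);piv=np.array([.440,.194])+.121*d; h=piv+.01*d+.235*d  # hinge
    q=P[:,:2]-piv; al=q@d-0.01; lat=q@np.array([.115,.993])
    m=(abs(lat)<.15)&(P[:,2]>.2)&(P[:,2]<1)
    if m.sum():
        r=np.hypot(al[m]-.235,P[m,2]-.153); i=r.argmin(); 
        print(n,m.sum(),"max along",al[m].max(),"min r",r[i],P[m][i], "zrange",P[m,2].min(),P[m,2].max())
        k=al[m]>-0.08; print(P[m][k][::max(1,k.sum()//12)].round(3))
```

```text
top 2596 max along -0.06935254774910653 min r 0.3742309234376117 [0.44235662 0.14492663 0.26225158] zrange 0.2469534122564645 0.7484690408168334
[[0.498 0.158 0.537]
 [0.492 0.165 0.545]
 [0.492 0.161 0.544]
 [0.492 0.156 0.547]
 [0.49  0.175 0.532]
 [0.488 0.152 0.546]
 [0.488 0.146 0.523]]
side 4134 max along -0.06276174594373102 min r 0.3540510048150637 [0.45631218 0.20062756 0.20318423] zrange 0.20015835030670226 0.6851429409040701
[[0.488 0.151 0.553]
 [0.488 0.157 0.547]
 [0.488 0.167 0.546]
 [0.49  0.173 0.544]
 [0.49  0.174 0.54 ]
 [0.49  0.174 0.536]
 [0.49  0.175 0.532]
 [0.498 0.171 0.529]
 [0.497 0.171 0.524]
 [0.5   0.169 0.52 ]
 [0.5   0.164 0.515]
 [0.498 0.163 0.51 ]
 [0.499 0.164 0.506]
 [0.487 0.152 0.49 ]]
```

Emit:
arm_command --rows '[{"xyz": [0, 0, 0.007], "delta_rot": [0, 0, 0], "gripper": 0}, {"xyz": [0, 0, 0.007], "delta_rot": [0, 0, 0], "gripper": 0}, {"xyz": [0, 0, 0.007], "delta_rot": [0, 0, 0], "gripper": 0}, {"xyz": [0, 0, 0.004], "delta_rot": [0, 0, 0], "gripper": 0}, {"xyz": [0, 0, 0], "delta_rot": [0, 0, 0], "gripper": 0}, {"xyz": [0, 0, 0], "delta_rot": [0, 0, 0], "gripper": 0}]'

```text
time: 3.3
tool_pos: [0.4397, 0.1942, 0.1481]
tcp_rot: [-2.345, -2.09, 0.001]
wrist_force: [-0.8, -0.2, -0.3]
width: 0.001
```

```bash
python3 st.py
```

```text
3.3 [0.4397 0.1942 0.1481] [[0.115, 0.993, -0.0], [0.993, -0.115, -0.0], [-0.0, -0.0, -1.0]] [-0.75 -0.23 -0.32] 0.0011346496621625509 [ 0.36 -0.04  2.1  -0.    1.08 -1.09]
to 0.44,0.194,0.17: [-0.0002  0.0003 -0.0219]
```

Emit:
arm_command --rows '[{"xyz": [0, 0, 0.003], "delta_rot": [0, 0, 0], "gripper": 0}, {"xyz": [0, 0, 0.003], "delta_rot": [0, 0, 0], "gripper": 0}, {"xyz": [0, 0, 0.003], "delta_rot": [0, 0, 0], "gripper": 0}, {"xyz": [0, 0, 0.003], "delta_rot": [0, 0, 0], "gripper": 0}, {"xyz": [0, 0, 0.003], "delta_rot": [0, 0, 0], "gripper": 0}, {"xyz": [0, 0, 0.003], "delta_rot": [0, 0, 0], "gripper": 0}, {"xyz": [0, 0, 0.003], "delta_rot": [0, 0, 0], "gripper": 0}, {"xyz": [0, 0, 0.003], "delta_rot": [0, 0, 0], "gripper": 0}]'

```text
time: 4.1
tool_pos: [0.4395, 0.1947, 0.1254]
tcp_rot: [-2.345, -2.089, 0.001]
wrist_force: [-5.5, 0.3, 10.3]
width: 0.004
```

```bash
python3 st.py
```

```text
4.1 [0.4395 0.1947 0.1254] [[0.115, 0.993, -0.001], [0.993, -0.115, 0.0], [0.0, -0.001, -1.0]] [-5.53  0.33 10.31] 0.004373928338536768 [ 0.36 -0.01  2.12  0.    1.03 -1.09]
to 0.44,0.194,0.17: [-0.0006  0.0005 -0.0446]
```

Emit:
arm_command --rows '[{"xyz": [0, 0, 0.003], "delta_rot": [0, 0, 0], "gripper": 0}, {"xyz": [0, 0, 0.003], "delta_rot": [0, 0, 0], "gripper": 0}, {"xyz": [0, 0, 0.003], "delta_rot": [0, 0, 0], "gripper": 0}, {"xyz": [0, 0, 0.003], "delta_rot": [0, 0, 0], "gripper": 0}, {"xyz": [0, 0, 0.003], "delta_rot": [0, 0, 0], "gripper": 0}, {"xyz": [0, 0, 0.003], "delta_rot": [0, 0, 0], "gripper": 0}, {"xyz": [0, 0, 0.003], "delta_rot": [0, 0, 0], "gripper": 0}, {"xyz": [0, 0, 0.003], "delta_rot": [0, 0, 0], "gripper": 0}, {"xyz": [0, 0, 0.003], "delta_rot": [0, 0, 0], "gripper": 0}, {"xyz": [0, 0, 0.003], "delta_rot": [0, 0, 0], "gripper": 0}, {"xyz": [0, 0, 0.003], "delta_rot": [0, 0, 0], "gripper": 0}, {"xyz": [0, 0, 0.003], "delta_rot": [0, 0, 0], "gripper": 0}]'

```text
time: 5.3
tool_pos: [0.439, 0.1947, 0.0886]
tcp_rot: [-2.344, -2.089, 0.001]
wrist_force: [-3.8, 0.8, 5.3]
width: -0.001
```

```bash
python3 st.py
```

```text
5.3 [0.439  0.1947 0.0886] [[0.115, 0.993, -0.002], [0.993, -0.115, 0.0], [0.0, -0.002, -1.0]] [-3.78  0.8   5.34] -0.0009851455434619052 [ 0.36  0.04  2.15  0.    0.96 -1.09]
to 0.44,0.194,0.17: [-0.0006  0.0009 -0.0814]
```

Emit:
arm_command --rows '[{"xyz": [0, 0, 0.002], "delta_rot": [0, 0, 0], "gripper": 0}, {"xyz": [0, 0, 0.002], "delta_rot": [0, 0, 0], "gripper": 0}, {"xyz": [0, 0, 0.002], "delta_rot": [0, 0, 0], "gripper": 0}, {"xyz": [0, 0, 0.002], "delta_rot": [0, 0, 0], "gripper": 0}, {"xyz": [0, 0, 0.001], "delta_rot": [0, 0, 0], "gripper": 0}, {"xyz": [0, 0, 0.001], "delta_rot": [0, 0, 0], "gripper": 0}]'

```text
time: 5.9
tool_pos: [0.4403, 0.1945, 0.0785]
tcp_rot: [2.345, 2.09, 0.002]
wrist_force: [-0.7, 0.9, 3.5]
width: 0.002
```

```bash
python3 st.py
```

```text
5.9 [0.4403 0.1945 0.0785] [[0.115, 0.993, 0.001], [0.993, -0.115, 0.0], [0.001, 0.001, -1.0]] [-0.74  0.9   3.47] 0.0017465601513841345 [ 0.36  0.05  2.16  0.    0.93 -1.09]
to 0.44,0.194,0.17: [-0.0005 -0.0002 -0.0915]
```

Emit:
arm_command --rows '[{"xyz": [0, 0, 0.001], "delta_rot": [0, 0, 0], "gripper": 0}, {"xyz": [0, 0, 0.001], "delta_rot": [0, 0, 0], "gripper": 0}, {"xyz": [0, 0, 0.0005], "delta_rot": [0, 0, 0], "gripper": 0}, {"xyz": [0, 0, 0], "delta_rot": [0, 0, 0], "gripper": 0}]'

```text
time: 6.3
tool_pos: [0.4407, 0.1946, 0.0764]
tcp_rot: [2.345, 2.09, 0.002]
wrist_force: [-0.6, 0.7, 5.2]
width: -0.003
```

```bash
python3 st.py
python3 - <<'E'
from h import *
from workcell import read_camera
c=read_camera("side");np.savez("side2.npz",**c);cv2.imwrite("pics/open2.png",c["pixels"][:,:,::-1])
E
```

```text
6.3 [0.4407 0.1946 0.0764] [[0.114, 0.993, 0.002], [0.993, -0.114, 0.0], [0.001, 0.002, -1.0]] [-0.56  0.72  5.18] -0.0025335661961240936 [ 0.36  0.05  2.16 -0.    0.93 -1.09]
to 0.44,0.194,0.17: [-0.0006 -0.0005 -0.0936]
```

View pics/open2.png

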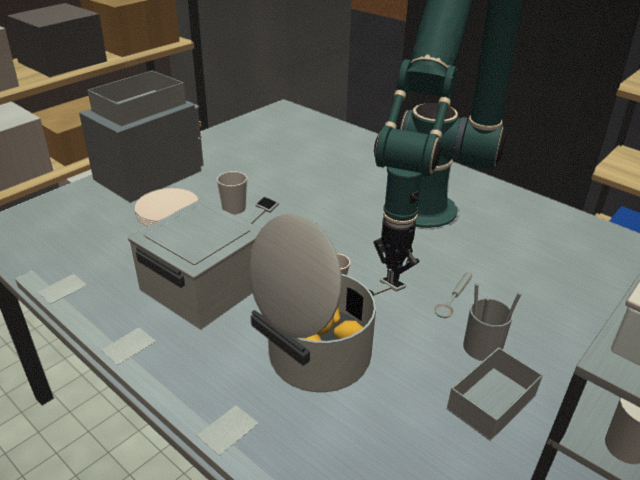

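The lid stands open, with its disc centred near (295,275) and the lemons visible. The force has started to rise at the stop. I fit a plane to the lid's depth readings to check its angle.

Run:
```python
from h import *
c=load("side",2)
v,u=np.mgrid[240:300:2,265:322:2];P=depthpt(c,np.c_[u.ravel(),v.ravel()]);P=P[np.isfinite(P).all(1)]
for _ in range(4):
    m=P.mean(0);n=np.linalg.svd(P-m)[2][2];d=abs((P-m)@n);P=P[d<max(.006,np.median(d)*2)]
print(len(P),n,"tilt",np.arccos(abs(n[2])),np.median(d))
```

```text
831 [ 0.91386933 -0.0313882   0.40479331] tilt 1.1540435490926995 0.0019043133018584177
```

Emit:
arm_command --rows '[{"xyz": [0, 0, 0.001], "delta_rot": [0, 0, 0], "gripper": 0}, {"xyz": [0, 0, 0], "delta_rot": [0, 0, 0], "gripper": 0}, {"xyz": [0, 0, 0], "delta_rot": [0, 0, 0], "gripper": 0}, {"xyz": [0, 0, 0], "delta_rot": [0, 0, 0], "gripper": 0}, {"xyz": [0, 0, 0], "delta_rot": [0, 0, 0], "gripper": 0}, {"xyz": [0, 0, 0], "delta_rot": [0, 0, 0], "gripper": 0}]'

```text
time: 6.95
tool_pos: [0.4408, 0.1946, 0.0759]
tcp_rot: [2.344, 2.09, 0.003]
wrist_force: [-1.8, 0.0, 8.5]
width: 0.001
```

Emit:
arm_command --rows '[{"xyz": [0, 0, 0.0005], "delta_rot": [0, 0, 0], "gripper": 0}, {"xyz": [0, 0, 0], "delta_rot": [0, 0, 0], "gripper": 0}, {"xyz": [0, 0, 0], "delta_rot": [0, 0, 0], "gripper": 0}, {"xyz": [0, 0, 0], "delta_rot": [0, 0, 0], "gripper": 0}, {"xyz": [0, 0, 0], "delta_rot": [0, 0, 0], "gripper": 0}, {"xyz": [0, 0, 0], "delta_rot": [0, 0, 0], "gripper": 0}, {"xyz": [0, 0, 0], "delta_rot": [0, 0, 0], "gripper": 0}, {"xyz": [0, 0, 0], "delta_rot": [0, 0, 0], "gripper": 0}, {"xyz": [0, 0, 0], "delta_rot": [0, 0, 0], "gripper": 0}, {"xyz": [0, 0, 0], "delta_rot": [0, 0, 0], "gripper": 0}, {"xyz": [0, 0, 0], "delta_rot": [0, 0, 0], "gripper": 0}, {"xyz": [0, 0, 0], "delta_rot": [0, 0, 0], "gripper": 0}]'

```text
time: 8.15
tool_pos: [0.4409, 0.1946, 0.0757]
tcp_rot: [2.344, 2.09, 0.003]
wrist_force: [-2.3, -0.5, 11.1]
width: 0.003
```

```bash
python3 - <<'E'
from h import *
from workcell import read_camera
c=read_camera("side")
v,u=np.mgrid[240:300:2,265:322:2];P=depthpt(c,np.c_[u.ravel(),v.ravel()])
for _ in range(4):
    m=P.mean(0);n=np.linalg.svd(P-m)[2][2];d=abs((P-m)@n);P=P[d<max(.006,np.median(d)*2)]
print("tilt",np.arccos(abs(n[2])))
E
python3 st.py
```

```text
tilt 1.1609335730463548
8.2 [0.4409 0.1946 0.0757] [[0.115, 0.993, 0.002], [0.993, -0.115, 0.0], [0.001, 0.002, -1.0]] [-2.   -0.42 10.61] -0.0010848960927017082 [ 0.36  0.05  2.16 -0.    0.93 -1.09]
to 0.44,0.194,0.17: [-0.0006 -0.0007 -0.0943]
```

Emit:
arm_command --rows '[{"xyz": [0, 0, 0], "delta_rot": [0, 0, 0], "gripper": 0}, {"xyz": [0, 0, 0], "delta_rot": [0, 0, 0], "gripper": 0}, {"xyz": [0, 0, 0], "delta_rot": [0, 0, 0], "gripper": 0}, {"xyz": [0, 0, 0], "delta_rot": [0, 0, 0], "gripper": 0}, {"xyz": [0, 0, 0], "delta_rot": [0, 0, 0], "gripper": 0}, {"xyz": [0, 0, 0], "delta_rot": [0, 0, 0], "gripper": 0}, {"xyz": [0, 0, 0], "delta_rot": [0, 0, 0], "gripper": 0}, {"xyz": [0, 0, 0], "delta_rot": [0, 0, 0], "gripper": 0}, {"xyz": [0, 0, 0], "delta_rot": [0, 0, 0], "gripper": 0}, {"xyz": [0, 0, 0], "delta_rot": [0, 0, 0], "gripper": 0}, {"xyz": [0, 0, 0], "delta_rot": [0, 0, 0], "gripper": 0}, {"xyz": [0, 0, 0], "delta_rot": [0, 0, 0], "gripper": 0}]'

```text
time: 9.4
tool_pos: [0.4409, 0.1946, 0.0757]
tcp_rot: [2.344, 2.09, 0.003]
wrist_force: [-1.7, -1.3, 10.9]
width: 0.001
```

Emit:
arm_command --rows '[{"xyz": [0, 0, 0], "delta_rot": [0, 0, 0], "gripper": 0}, {"xyz": [0, 0, 0], "delta_rot": [0, 0, 0], "gripper": 0}, {"xyz": [0, 0, 0], "delta_rot": [0, 0, 0], "gripper": 0}, {"xyz": [0, 0, 0], "delta_rot": [0, 0, 0], "gripper": 0}, {"xyz": [0, 0, 0], "delta_rot": [0, 0, 0], "gripper": 0}, {"xyz": [0, 0, 0], "delta_rot": [0, 0, 0], "gripper": 0}, {"xyz": [0, 0, 0], "delta_rot": [0, 0, 0], "gripper": 0}, {"xyz": [0, 0, 0], "delta_rot": [0, 0, 0], "gripper": 0}, {"xyz": [0, 0, 0], "delta_rot": [0, 0, 0], "gripper": 0}, {"xyz": [0, 0, 0], "delta_rot": [0, 0, 0], "gripper": 0}, {"xyz": [0, 0, 0], "delta_rot": [0, 0, 0], "gripper": 0}, {"xyz": [0, 0, 0], "delta_rot": [0, 0, 0], "gripper": 0}]'

```text
time: 10.6
tool_pos: [0.4409, 0.1946, 0.0757]
tcp_rot: [2.344, 2.09, 0.003]
wrist_force: [-1.1, -0.8, 11.0]
width: -0.003
```

Emit:
arm_command --rows '[{"xyz": [0, 0, -0.0005], "delta_rot": [0, 0, 0], "gripper": 0}, {"xyz": [0, 0, -0.0005], "delta_rot": [0, 0, 0], "gripper": 0}, {"xyz": [0, 0, -0.001], "delta_rot": [0, 0, 0], "gripper": 0}, {"xyz": [0, 0, -0.001], "delta_rot": [0, 0, 0], "gripper": 0}, {"xyz": [0, 0, -0.0015], "delta_rot": [0, 0, 0], "gripper": 0}, {"xyz": [0, 0, -0.0015], "delta_rot": [0, 0, 0], "gripper": 0}, {"xyz": [0, 0, -0.0015], "delta_rot": [0, 0, 0], "gripper": 0}, {"xyz": [0, 0, -0.0015], "delta_rot": [0, 0, 0], "gripper": 0}, {"xyz": [0, 0, -0.0015], "delta_rot": [0, 0, 0], "gripper": 0}, {"xyz": [0, 0, -0.0015], "delta_rot": [0, 0, 0], "gripper": 0}, {"xyz": [0, 0, -0.0015], "delta_rot": [0, 0, 0], "gripper": 0}, {"xyz": [0, 0, -0.0015], "delta_rot": [0, 0, 0], "gripper": 0}]'

```text
time: 11.8
tool_pos: [0.4389, 0.1945, 0.0892]
tcp_rot: [-2.344, -2.089, 0.002]
wrist_force: [-4.3, 3.0, 5.2]
width: -0.007
```

Emit:
arm_command --rows '[{"xyz": [0, 0, -0.0015], "delta_rot": [0, 0, 0], "gripper": 0}, {"xyz": [0, 0, -0.0015], "delta_rot": [0, 0, 0], "gripper": 0}, {"xyz": [0, 0, -0.0015], "delta_rot": [0, 0, 0], "gripper": 0}, {"xyz": [0, 0, -0.0015], "delta_rot": [0, 0, 0], "gripper": 0}, {"xyz": [0, 0, -0.0015], "delta_rot": [0, 0, 0], "gripper": 0}, {"xyz": [0, 0, -0.0015], "delta_rot": [0, 0, 0], "gripper": 0}, {"xyz": [0, 0, -0.0015], "delta_rot": [0, 0, 0], "gripper": 0}, {"xyz": [0, 0, -0.0015], "delta_rot": [0, 0, 0], "gripper": 0}, {"xyz": [0, 0, -0.0015], "delta_rot": [0, 0, 0], "gripper": 0}, {"xyz": [0, 0, -0.0015], "delta_rot": [0, 0, 0], "gripper": 0}, {"xyz": [0, 0, -0.0015], "delta_rot": [0, 0, 0], "gripper": 0}, {"xyz": [0, 0, -0.0015], "delta_rot": [0, 0, 0], "gripper": 0}]'

```text
time: 13.0
tool_pos: [0.4387, 0.1946, 0.1074]
tcp_rot: [-2.344, -2.089, 0.003]
wrist_force: [-4.0, 3.0, 7.7]
width: 0.0
```

```bash
python3 st.py
```

```text
13.0 [0.4387 0.1946 0.1074] [[0.115, 0.993, -0.002], [0.993, -0.115, 0.0], [-0.0, -0.002, -1.0]] [-4.04  2.97  7.69] 0.00016073257918918237 [ 0.36  0.01  2.13  0.    1.   -1.09]
to 0.44,0.194,0.17: [-0.0004  0.0012 -0.0626]
```

Emit:
arm_command --rows '[{"xyz": [0, 0, -0.0015], "delta_rot": [0, 0, 0], "gripper": 0}, {"xyz": [0, 0, -0.0015], "delta_rot": [0, 0, 0], "gripper": 0}, {"xyz": [0, 0, -0.0015], "delta_rot": [0, 0, 0], "gripper": 0}, {"xyz": [0, 0, -0.0015], "delta_rot": [0, 0, 0], "gripper": 0}, {"xyz": [0, 0, -0.0015], "delta_rot": [0, 0, 0], "gripper": 0}, {"xyz": [0, 0, -0.0015], "delta_rot": [0, 0, 0], "gripper": 0}, {"xyz": [0, 0, -0.0015], "delta_rot": [0, 0, 0], "gripper": 0}, {"xyz": [0, 0, -0.0015], "delta_rot": [0, 0, 0], "gripper": 0}, {"xyz": [0, 0, -0.0015], "delta_rot": [0, 0, 0], "gripper": 0}, {"xyz": [0, 0, -0.0015], "delta_rot": [0, 0, 0], "gripper": 0}, {"xyz": [0, 0, -0.0015], "delta_rot": [0, 0, 0], "gripper": 0}, {"xyz": [0, 0, -0.0015], "delta_rot": [0, 0, 0], "gripper": 0}]'

```text
time: 14.2
tool_pos: [0.4412, 0.1944, 0.1266]
tcp_rot: [2.344, 2.089, 0.004]
wrist_force: [1.4, 0.3, 8.3]
width: -0.002
```

Emit:
arm_command --rows '[{"xyz": [0, 0, -0.001], "delta_rot": [0, 0, 0], "gripper": 0}, {"xyz": [0, 0, -0.001], "delta_rot": [0, 0, 0], "gripper": 0}, {"xyz": [0, 0, -0.001], "delta_rot": [0, 0, 0], "gripper": 0}, {"xyz": [0, 0, -0.001], "delta_rot": [0, 0, 0], "gripper": 0}, {"xyz": [0, 0, -0.001], "delta_rot": [0, 0, 0], "gripper": 0}, {"xyz": [0, 0, -0.001], "delta_rot": [0, 0, 0], "gripper": 0}, {"xyz": [0, 0, -0.001], "delta_rot": [0, 0, 0], "gripper": 0}, {"xyz": [0, 0, -0.001], "delta_rot": [0, 0, 0], "gripper": 0}, {"xyz": [0, 0, -0.001], "delta_rot": [0, 0, 0], "gripper": 0}, {"xyz": [0, 0, -0.001], "delta_rot": [0, 0, 0], "gripper": 0}, {"xyz": [0, 0, -0.001], "delta_rot": [0, 0, 0], "gripper": 0}, {"xyz": [0, 0, -0.001], "delta_rot": [0, 0, 0], "gripper": 0}]'

```text
time: 15.4
tool_pos: [0.4402, 0.1941, 0.1374]
tcp_rot: [2.345, 2.09, 0.001]
wrist_force: [2.6, 0.9, 2.9]
width: 0.001
```

```bash
python3 st.py
```

```text
15.4 [0.4402 0.1941 0.1374] [[0.115, 0.993, 0.001], [0.993, -0.115, -0.0], [-0.0, 0.001, -1.0]] [2.58 0.94 2.86] 0.0013343773655184032 [ 0.36 -0.02  2.11 -0.    1.06 -1.09]
to 0.44,0.194,0.17: [-0.0001 -0.0002 -0.0326]
```

Near the rest position. I ease off the last few millimetres, then lift clear.

Emit:
arm_command --rows '[{"xyz": [0, 0, -0.001], "delta_rot": [0, 0, 0], "gripper": 0}, {"xyz": [0, 0, -0.001], "delta_rot": [0, 0, 0], "gripper": 0}, {"xyz": [0, 0, -0.001], "delta_rot": [0, 0, 0], "gripper": 0}, {"xyz": [0, 0, -0.001], "delta_rot": [0, 0, 0], "gripper": 0}, {"xyz": [0, 0, -0.001], "delta_rot": [0, 0, 0], "gripper": 0}, {"xyz": [0, 0, -0.001], "delta_rot": [0, 0, 0], "gripper": 0}, {"xyz": [0, 0, -0.001], "delta_rot": [0, 0, 0], "gripper": 0}, {"xyz": [0, 0, -0.001], "delta_rot": [0, 0, 0], "gripper": 0}, {"xyz": [0, 0, 0], "delta_rot": [0, 0, 0], "gripper": 0}, {"xyz": [0, 0, 0], "delta_rot": [0, 0, 0], "gripper": 0}]'

```text
time: 16.4
tool_pos: [0.4399, 0.1944, 0.1454]
tcp_rot: [2.345, 2.09, 0.0]
wrist_force: [-0.3, -0.0, -0.1]
width: 0.001
```

Emit:
arm_command --rows '[{"xyz": [0, 0, -0.02], "delta_rot": [0, 0, 0], "gripper": 0}, {"xyz": [0, 0, -0.03], "delta_rot": [0, 0, 0], "gripper": 0}, {"xyz": [0, 0, -0.03], "delta_rot": [0, 0, 0], "gripper": 0}, {"xyz": [0, 0, -0.02], "delta_rot": [0, 0, 0], "gripper": 0}, {"xyz": [0.02, 0, 0], "delta_rot": [0, 0, 0], "gripper": 0}, {"xyz": [0.03, 0, 0], "delta_rot": [0, 0, 0], "gripper": 0}, {"xyz": [0.03, 0, 0], "delta_rot": [0, 0, 0], "gripper": 0}, {"xyz": [0.02, 0, 0], "delta_rot": [0, 0, 0], "gripper": 0}, {"xyz": [0, 0, 0], "delta_rot": [0, 0, 0], "gripper": 0}, {"xyz": [0, 0, 0], "delta_rot": [0, 0, 0], "gripper": 0}, {"xyz": [0, 0, 0], "delta_rot": [0, 0, 0], "gripper": 0}]'

```text
time: 17.5
tool_pos: [0.451, 0.2928, 0.245]
tcp_rot: [2.345, 2.09, -0.001]
wrist_force: [-0.0, -1.2, -0.2]
width: -0.0
```

```bash
python3 st.py
python3 - <<'E'
from h import *
from workcell import read_camera
for n in("side","top"):
    c=read_camera(n);np.savez(f"{n}3.npz",**c);cv2.imwrite(f"pics/{n}3.png",c["pixels"][:,:,::-1])
s0,s=load("side"),load("side",3)
d=np.abs(s0["pixels"].astype(int)-s["pixels"]).max(2); d[:, :]=d
print("paddle",dark(s0,(378,248,414,276))[0],dark(s,(378,248,414,276))[0])
m=(cv2.GaussianBlur(d.astype(np.uint8),(5,5),0)>25).astype(np.uint8)
n,l,st,ct=cv2.connectedComponentsWithStats(m);print([list(x) for x in st[1:] if x[4]>15])
for (u0,u1,v0,v1) in((300,350,280,315),(170,230,220,260)):
    print(np.median(s0["range_z"][v0:v1,u0:u1]-s["range_z"][v0:v1,u0:u1]))
E
```

```text
17.5 [0.451  0.2928 0.245 ] [[0.115, 0.993, -0.0], [0.993, -0.115, -0.001], [-0.001, -0.0, -1.0]] [-0.01 -1.2  -0.18] -0.0003741617563669408 [ 0.53 -0.    1.88 -0.    1.27 -0.93]
to 0.44,0.194,0.17: [-0.0994  0.0004  0.0751]
paddle [394.81528662 260.98089172] [394.8089172  260.98726115]
[[np.int32(434), np.int32(0), np.int32(59), np.int32(36), np.int32(1046)], [np.int32(532), np.int32(0), np.int32(83), np.int32(64), np.int32(1966)], [np.int32(424), np.int32(36), np.int32(71), np.int32(63), np.int32(2143)], [np.int32(614), np.int32(39), np.int32(16), np.int32(18), np.int32(100)], [np.int32(621), np.int32(66), np.int32(19), np.int32(29), np.int32(309)], [np.int32(581), np.int32(70), np.int32(39), np.int32(41), np.int32(419)], [np.int32(617), np.int32(98), np.int32(23), np.int32(18), np.int32(155)], [np.int32(432), np.int32(101), np.int32(72), np.int32(44), np.int32(1420)], [np.int32(424), np.int32(103), np.int32(8), np.int32(4), np.int32(24)], [np.int32(401), np.int32(111), np.int32(30), np.int32(48), np.int32(615)], [np.int32(613), np.int32(115), np.int32(10), np.int32(20), np.int32(99)], [np.int32(626), np.int32(129), np.int32(11), np.int32(12), np.int32(81)], [np.int32(607), np.int32(134), np.int32(33), np.int32(64), np.int32(1355)], [np.int32(420), np.int32(156), np.int32(47), np.int32(89), np.int32(2170)], [np.int32(425), np.int32(175), np.int32(5), np.int32(5), np.int32(16)], [np.int32(576), np.int32(188), np.int32(64), np.int32(98), np.int32(3354)]]
-7.015467e-05
-3.4689903e-05
```

View pics/side3.png

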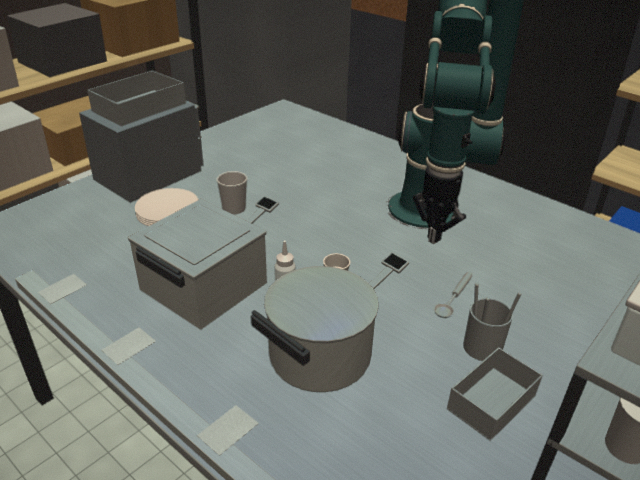

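Both lids are shut, and the paddle is back at (394.8,261.0), where it started. Only the arm's pixels changed, and the gripper hangs free near (440,215). I hand in the job.

Run:
```python
from workcell import bot
print(bot.finish_job())
```

```text
the job is handed in; nothing more can be done
None
```

I pressed the round (left) bin's lever fully down with shut fingertips and held the lid open for about 4.3 s. I then let it up at 10–15 mm/s over about 5 s, lifted clear and handed the job in at about 17.6 s; no verdict was reported.

- **Open hold:** the fingertips sat on the stop, with the force rising to about 11 N. The lid measured about 1.16 rad by a plane fit to the depth image. That is slightly under the nominal 1.2 rad, which I put down to the curved lid, and above the 1.1 rad limit.
- **Coming up:** the fingertips still carried 3–8 N at every reading on the way up. I did not measure the lid's closing speed. From the paddle speed I estimate about 0.3 rad/s, against the 1.6 rad/s slam limit.
- **Last checks:** the paddle is back at its starting pixel to within 0.01 px. The depth of both lids matches the start to within 0.1 mm. In the side view nothing but the arm changed, and the gripper was clear with wrist force near zero. I saved a closing top view but did not compare it.
- **Disagreements:** the two cameras' rays to the paddle missed each other by 2 mm, within the stated calibration. No check failed.

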